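Stack the footed box on the wipes box by the radiator

ROBOT

A 6-joint arm with a two-finger parallel gripper is mounted at the origin on the work surface. World frame = base frame: x ahead of the robot, y to its left, z up, the work surface at z = 0. Lengths are in m, angles in rad, forces in N, time in s.
With the tool pointing down it reaches from about 0.225 to 0.875 m from the base axis. Payload 3.4 kg.
Tool frame: the origin (TCP) lies on the centre line of the jaws, within the pads' length; the fingertips stand 22 mm ahead of it and the grasp point (between the pads) lies 3 mm ahead of it; z points along the fingers, y is the line along which they close (so a half turn about z gives the same grasp; the last joint's range is limited). The gripper opens to 85 mm and grips with 20 to 120 N. Pads are 22 mm wide; open, the fingers measure 114 mm over their backs; the gripper's body (76 mm by 85 mm) begins 54 mm behind the grasp point. The pads swing forward as they close: fully open they stand 13 mm farther back than shut.
Start: joints at [1.132, 0.276, 1.505, -0, 1.361, -0.121], TCP at [0.18, 0.546, 0.22] pointing down, gripper open.
Joint ranges: [-2.89, 2.89], [-0.75, 2.08], [0.22, 2.7], [-1.18, 4.32], [0.11, 2.71], [-2.7, 2.7]. Speed limits (rad/s): [2.57, 2.57, 3.14, 3.14, 3.14, 3.14].

INTERFACE

Orientations are given as a unit quaternion [w, x, y, z].
In Python, from rig import manip gives the robot as it stands.
- The arm moves only by the shell command python3 steer.py 'ROWS' [OPENING] [FORCE]. ROWS is rows parted by semicolons, their numbers by spaces, 1 to 5 of them, each of 4 numbers: dx, dy, dz in m, then a turn about the tool's z in rad; each row shifts and turns the commanded pose from where the row before left it, along the tool's axes as they then stand; what a row does not reach is not made up. A row lasts 1/12 s, in which the tool goes at most 0.0417 m and 0.125 rad, less where a joint would pass 70% of its speed; a pose out of reach is approached as far as the arm can. OPENING is the finger opening in m, set as the command begins (- or left out keeps the last). The fingers move at their own pace and stop on an object; FORCE is the grip in N (left out, the last holds). Time passes only in rows, so rows that do not move let the fingers close. It prints the time, the measured TCP pose, the force, the opening and the grip force at its end.
- manip.get_state(): the state, without advancing time (a new reading comes with each control period).
- manip.get_image(name): name is "scene" or "side" or "wrist"; returns a dict with "img" (420x560x3 uint8, red, green, blue), "camera_matrix" (3x3 intrinsics, pixels), "T" (4x4, takes a point from camera to world coordinates); the wrist camera has in their place "hand_eye" (4x4, takes a point from camera to tool coordinates, whose origin is the TCP and whose axes are the flange's). Camera axes: x right, y down, z forward; pixel columns grow to the right and rows downward; lengths in m; the calibration is good to about 2 mm. A picture is of the moment at which its call begins: read the wrist's pose just before it. There is no depth.
- manip.sign_off(): hands the job in; it is judged then, once.
The state is a dict: "clock": time; "qpos": joint angles; "qd": joint speeds; "effort": joint torques, N m; "position": TCP position; "ee_rot": TCP orientation; "contact_force": force on the tool from outside, world axes, zero at the start; "moment": the same for the moment, N m; "width": finger opening in m; "gripper_force": force on a finger pad.
Only numpy, scipy, OpenCV 4.12 (cv2) and the standard library are available. Lean on these libraries where they do the work, as an engineer would, in place of code of your own. Each camera call takes 0.05 s, during which the arm holds its last target. There are 200 camera calls.

TASK

Stack the aluminium box with the wooden bar handle on the box whose lid has the four square corner recesses, lined up with it (either way round), so that all four of its feet sit down in the recesses. Lower it gently rather than dropping it, let go, and leave the smooth-lidded box where it is.

Things in the scene. Friction and masses are not known exactly. Their poses are not given: they have to be found in the camera images.
- footed_box: The loose closed aluminium box to move, 0.3 to 0.54 kg. Origin: underside centre at the bottoms of the feet; z up, x along its long side. Lid 158 (x) x 120 (y) mm, flat top 74 mm up, fixed shut. Solid pale wooden bar handle mid-lid: 90 mm along x, 22 mm thick along y, 74 to 104 mm up; pinch from above. Four round feet 16 mm wide, 14 mm high, at x +-55, y +-36 mm.
- recessed_box: The box to stack on: loose closed aluminium wipes box, 0.9 kg. Origin: underside centre; z up, x along its long side. Lid 158 (x) x 120 (y) mm, top 86 mm up, shut flap mid-lid. Four corner recesses 36 x 36 mm, 10 mm deep, at x +-55, y +-36 mm: 10 mm play each way for a foot. Recess floor 76 mm up, so the seated upper box's origin is 76 mm above this one.
- smooth_box: Bystander: a loose closed aluminium wipes box of the same size (158 x 120 x 86 mm, 0.9 kg) with the same flap but a flat lid without recesses. Origin: underside centre; z up, x along its long side.

How it is judged:
On the way:
1. the box with the bar handle is lifted well clear of the table (height (world z) of footed_box above 0.05 m), for 0.1 s.
At the end, for the whole second after the job is handed in: Both boxes upright, the recessed one on the table, the footed one still on it: all feet down on the recess floors (height within 4 mm), centres within 16 mm, long sides within 0.2 rad, either way round; the smooth-lidded box within 30 mm of its start (z of footed_box in the frame of recessed_box between 0.072 and 0.08 m and horizontal distance between footed_box and recessed_box below 0.016 m and angle between the x axis of footed_box and the x axis of recessed_box, either way round below 0.2 rad and angle between each of footed_box, recessed_box's own z axis and vertical below 0.05 rad and height (world z) of recessed_box below 0.01 m and linear speed of footed_box below 0.02 m/s and distance of smooth_box from where it was at the start of the episode below 0.03 m); the robot touches nothing.
It fails at once if the footed box is dropped or slammed on the recessed box (faster than 0.6 m/s within 30 mm above its seat) (linear speed of footed_box above 0.6 m/s and horizontal distance between footed_box and recessed_box below 0.06 m and z of footed_box in the frame of recessed_box below 0.106 m).
It fails at once if the smooth-lidded box is moved by more than 30 mm (distance of smooth_box from where it was at the start of the episode above 0.03 m).
It also fails if it takes over 40 s, if anything falls off the work surface, if the arm or the gripper's body presses on something with over 40 N, if the wrist force passes 120 N, or if a joint passes its speed limit or range.

## Working session

There is one attempt and no reset: what is moved stays moved. The work goes in short steps, Python scripts to look and compute and a shell command to move; the robot and the scene stay as the last step left them, time stands still between calls to the robot, and variables do not carry over. Pictures are saved under pics/ and viewed, at most 10 in all, crops included, and the job is handed in when it is done.

```bash
ls; mkdir -p pics; python3 - <<'E'
from rig import manip
import cv2,numpy as np
s=manip.get_state();print(s['clock'],s['position'],s['ee_rot'],s['width'])
ims=[]
for n in ["scene","side"]:
    d=manip.get_image(n);cv2.imwrite(f'pics/{n}0.png',d['img'][:,:,::-1]);np.savez(f'{n}0.npz',**d)
    print(n,np.round(d['camera_matrix'],1).tolist(),np.round(d['T'],3).tolist())
E
```

```text
pics
rig.py
steer.py
0.0 [0.17944225 0.54570913 0.21906327] [-2.54916441e-04  1.58225109e-01  9.87402661e-01 -8.57737279e-04] 0.0857083448377597
scene [[436.8, 0.0, 282.0], [0.0, 436.8, 208.7], [0.0, 0.0, 1.0]] [[0.017, 0.762, -0.647, 1.036], [1.0, -0.008, 0.016, -0.025], [0.007, -0.647, -0.762, 0.655], [0.0, 0.0, 0.0, 1.0]]
side [[478.1, 0.0, 286.8], [0.0, 478.1, 204.3], [0.0, 0.0, 1.0]] [[0.996, -0.033, 0.082, 0.443], [-0.086, -0.592, 0.801, -0.853], [0.022, -0.805, -0.593, 0.666], [0.0, 0.0, 0.0, 1.0]]
```

View pics/scene0.png

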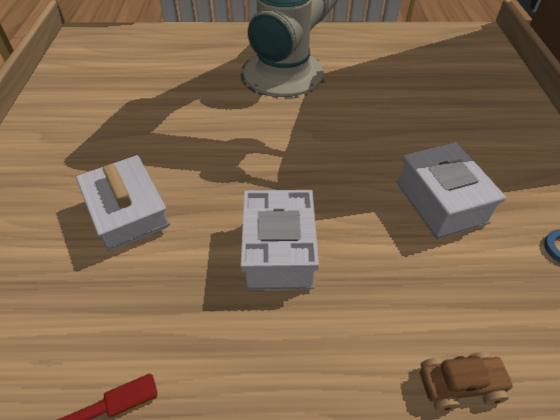

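View pics/side0.png

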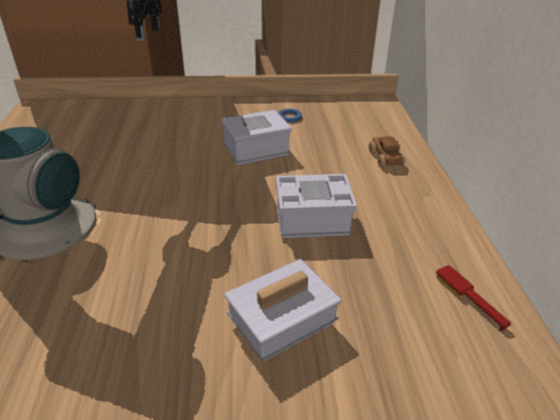

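The scene view shows the footed box (handle about (117,186)), the recessed box (lid about (279,228)) and the smooth box (448,180). The side view shows the footed box (handle (283,289)), the recessed box (315,190) and the smooth box (256,130). Next I'll extract lids and handle with masks.

```bash
cat > h.py <<'E'
import numpy as np,cv2
def ray(K,T,p):
    d=T[:3,:3]@np.linalg.solve(K,[p[0],p[1],1]);return T[:3,3],d/np.linalg.norm(d)
def plane(K,T,p,z):
    o,d=ray(K,T,p);return o+d*(z-o[2])/d[2]
def tri(*rays):
    A=sum(np.eye(3)-np.outer(d,d) for o,d in rays);b=sum((np.eye(3)-np.outer(d,d))@o for o,d in rays)
    x=np.linalg.solve(A,b);return x,max(np.linalg.norm(np.cross(d,x-o)) for o,d in rays)
E
python3 - <<'E'
from h import *
vis=[]
for n,bx in [("scene",[(65,145,120,115),(228,175,105,125)]),("side",[(212,250,140,110),(262,160,105,85)])]:
    im=np.load(n+'0.npz')['img']
    hsv=cv2.cvtColor(im,cv2.COLOR_RGB2HSV)
    for k,(x,y,w,h) in enumerate(bx):
        c=hsv[y:y+h,x:x+w]; 
        grey=((c[...,1]<60)).astype(np.uint8)
        print(n,k,'V hist of grey',np.histogram(c[...,2][grey>0],bins=range(0,261,20))[0])
        rgb=cv2.resize(im[y:y+h,x:x+w],(400,300),interpolation=cv2.INTER_CUBIC)
        vis.append(rgb)
v=np.vstack([np.hstack(vis[:2]),np.hstack(vis[2:])])
cv2.imwrite('pics/crops.png',v[:,:,::-1])
E
```

```text
scene 0 V hist of grey [   0    0    0   65 1125  549  141  203 2966    0    0    0    0]
scene 1 V hist of grey [   0    0   27  118 1647  612 1331  430 3119    3    0    0    0]
side 0 V hist of grey [   0    0    0    4  478 1890  299  158  245 2731  400    0    0]
side 1 V hist of grey [   0    0    0    0  124  574 1935  595  264 1160   10    0    0]
```

View pics/crops.png

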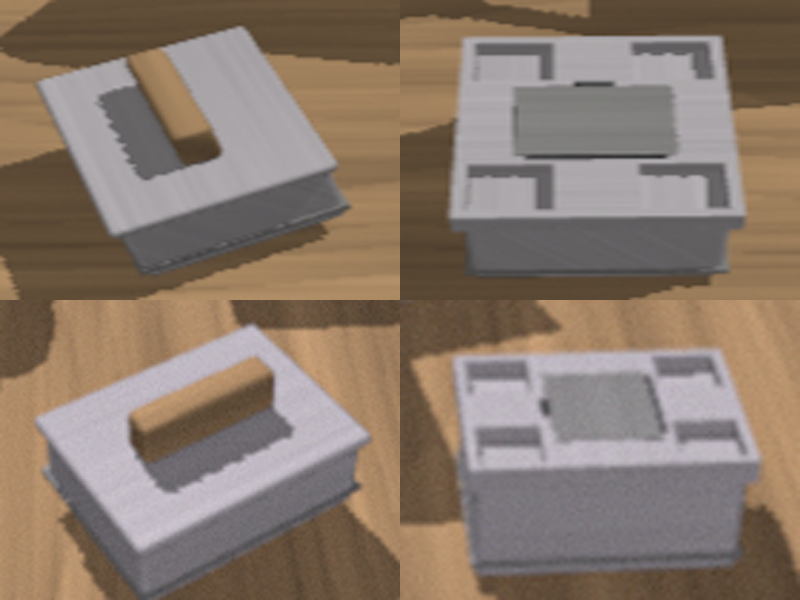

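The crops show bright lids with clear corners and darker side faces, plus the handle and the recess shadows. So the lid quads come from a brightness mask, and I triangulate their corners across the two views.

```bash
cat > m.py <<'E'
from h import *
B={"scene":[(65,145,120,115),(228,175,105,125)],"side":[(212,250,140,110),(262,160,105,85)]}
D={n:np.load(n+'0.npz') for n in B}
def quad(n,k):
    x,y,w,h=B[n][k];c=cv2.cvtColor(D[n]['img'],cv2.COLOR_RGB2HSV)[y:y+h,x:x+w]
    t=153 if n=="scene" else 163
    m=((c[...,1]<60)&(c[...,2]>t)).astype(np.uint8)
    m=cv2.morphologyEx(m,cv2.MORPH_OPEN,np.ones((3,3)))
    l=max(cv2.findContours(m,cv2.RETR_EXTERNAL,cv2.CHAIN_APPROX_NONE)[0],key=cv2.contourArea)
    q=cv2.approxPolyN(cv2.convexHull(l),4,ensure_convex=True).reshape(4,2).astype(float)
    return q+[x,y]
for k,nm in enumerate(["footed","recessed"]):
    z=[.074,.086][k]
    qs=[quad(n,k) for n in B];KT=[(D[n]['camera_matrix'],D[n]['T']) for n in B]
    P=[np.array([plane(*KT[i],p,z)[:2] for p in qs[i]]) for i in (0,1)]
    print(nm,'scene px',qs[0].tolist(),'side px',qs[1].tolist())
    C=[]
    for i,p in enumerate(P[0]):
        j=np.argmin(np.linalg.norm(P[1]-p,axis=1))
        X,e=tri(ray(*KT[0],qs[0][i]),ray(*KT[1],qs[1][j]));C.append(X);print(np.round(X,4),'res',round(e,4))
    C=np.array(C);E=np.roll(C,-1,0)-C;L=np.linalg.norm(E,axis=1)
    a=[np.arctan2(v[1],v[0])%np.pi for v,l in zip(E,L) if l>.139]
    print('centre',C.mean(0).round(4),'plane centres',P[0].mean(0).round(4),P[1].mean(0).round(4),'edges',L.round(4),'long yaw',np.round(a,3))
E
python3 m.py
```

```text
footed scene px [[166.0, 207.0], [99.0, 234.0], [76.0, 176.0], [138.0, 155.0]] side px [[341.0, 299.0], [260.0, 342.0], [223.0, 292.0], [300.0, 258.0]]
[ 0.5353 -0.2164  0.0717] res 0.0001
[ 0.5926 -0.3188  0.0709] res 0.0001
[ 0.4555 -0.396   0.0704] res 0.0005
[ 0.3985 -0.2916  0.0708] res 0.0013
centre [ 0.4955 -0.3057  0.0709] plane centres [ 0.4989 -0.3043] [ 0.4949 -0.308 ] edges [0.1174 0.1573 0.119  0.156 ] long yaw [0.513 0.502]
recessed scene px [[312.0, 190.0], [319.0, 264.0], [243.0, 264.0], [243.0, 190.0]] side px [[353.0, 205.0], [280.0, 208.0], [276.0, 176.0], [326.0, 173.0]]
[0.5087 0.0406 0.0836] res 0.0002
[0.6367 0.0527 0.0666] res 0.0161
[ 0.661  -0.0754  0.0817] res 0.0009
[ 0.5088 -0.0818  0.0856] res 0.0003
centre [ 0.5788 -0.016   0.0794] plane centres [ 0.5878 -0.0188] [ 0.5744 -0.0205] edges [0.1297 0.1313 0.1524 0.1224] long yaw [0.042]
```

```bash
sed -i 's/    t=153.*/    t=153 if n=="scene" else (163 if k==0 else 152)/; s/MORPH_OPEN,np.ones((3,3))/MORPH_CLOSE,np.ones((5,5))/' m.py; python3 m.py
```

```text
footed scene px [[166.0, 207.0], [99.0, 234.0], [76.0, 176.0], [138.0, 155.0]] side px [[341.0, 299.0], [260.0, 342.0], [223.0, 292.0], [300.0, 258.0]]
[ 0.5353 -0.2164  0.0717] res 0.0001
[ 0.5926 -0.3188  0.0709] res 0.0001
[ 0.4555 -0.396   0.0704] res 0.0005
[ 0.3985 -0.2916  0.0708] res 0.0013
centre [ 0.4955 -0.3057  0.0709] plane centres [ 0.4989 -0.3043] [ 0.4949 -0.308 ] edges [0.1174 0.1573 0.119  0.156 ] long yaw [0.513 0.502]
recessed scene px [[311.0, 190.0], [319.0, 264.0], [241.0, 265.0], [244.0, 190.0]] side px [[357.0, 205.0], [280.0, 208.0], [273.0, 175.0], [346.0, 173.0]]
[0.5042 0.0407 0.0833] res 0.0033
[0.6668 0.0414 0.0861] res 0.0005
[ 0.6669 -0.0789  0.0854] res 0.0008
[ 0.5086 -0.0803  0.0849] res 0.0002
centre [ 0.5866 -0.0193  0.0849] plane centres [ 0.5882 -0.0196] [ 0.5862 -0.0201] edges [0.1626 0.1204 0.1583 0.121 ] long yaw [0.005 0.008]
```

Measurements check out: lids triangulate at 71 and 85 mm, and the edge lengths match. The recessed box is at (0.587,-0.019) with yaw about 0. The footed box is at (0.4955,-0.306) with yaw 0.508. I'll turn +2.315 rad, then cross over to the footed box.

```bash
R='0 0 0 .125'; 
python3 steer.py '0 0 0 .125;0 0 0 .125;0 0 0 .125;0 0 0 .125;0 0 0 .125' .085 
python3 steer.py '0 0 0 .125;0 0 0 .125;0 0 0 .125;0 0 0 .125;0 0 0 .125'
python3 steer.py '0 0 0 .125;0 0 0 .125;0 0 0 .125;0 0 0 .125;0 0 0 .125'
python3 steer.py '0 0 0 .125;0 0 0 .125;0 0 0 .125;0 0 0 .065;0 0 0 0'
python3 steer.py '-.006 .04 0 0;-.006 .04 0 0;-.006 .04 0 0;-.006 .04 0 0;-.006 .04 0 0'
python3 steer.py '-.006 .04 0 0;-.006 .04 0 0;-.006 .04 0 0;-.006 .04 0 0;-.006 .04 0 0'
python3 steer.py '-.006 .04 0 0;-.006 .04 0 0;-.006 .04 0 0;-.006 .04 0 0;-.006 .04 0 0'
python3 steer.py '-.006 .04 0 0;-.006 .04 0 0;-.006 .04 0 0;0 0 0 0;0 0 0 0'
cat > w.py <<'E'
from rig import manip
import cv2,numpy as np,sys
from scipy.spatial.transform import Rotation as Ro
n=sys.argv[1];s=manip.get_state();d=manip.get_image('wrist')
T=np.eye(4);q=s['ee_rot'];T[:3,:3]=Ro.from_quat([q[1],q[2],q[3],q[0]]).as_matrix();T[:3,3]=s['position']
cv2.imwrite(f'pics/{n}.png',d['img'][:,:,::-1]);np.savez(n+'.npz',img=d['img'],K=d['camera_matrix'],T=T@d['hand_eye'],tool=T)
print(s['clock'],s['position'].round(4) if hasattr(s['position'],'round') else s['position'],T[:3,1].round(3),'cam',(T@d['hand_eye'])[:3,3].round(3),'look',(T@d['hand_eye'])[:3,2].round(3),'hand_eye t',np.round(d['hand_eye'][:3,3],3))
E
python3 w.py w1
```

```text
clock: 0.52
position: [0.1795, 0.5459, 0.2194]
ee_rot: [0.0, 0.457, 0.89, -0.001]
contact_force: [0.1, 0.2, -0.5]
width: 0.0851
gripper_force: 0.0
clock: 0.93
position: [0.1795, 0.5459, 0.2194]
ee_rot: [0.0, 0.708, 0.706, -0.001]
contact_force: [-0.3, -0.2, 0.3]
width: 0.0851
gripper_force: 0.0
clock: 1.35
position: [0.1796, 0.5459, 0.2194]
ee_rot: [0.0, 0.891, 0.454, -0.0]
contact_force: [0.5, 0.1, 0.4]
width: 0.0848
gripper_force: 0.0
clock: 1.77
position: [0.1795, 0.5459, 0.2194]
ee_rot: [0.0, 0.968, 0.251, -0.0]
contact_force: [0.6, -0.2, -0.5]
width: 0.0849
gripper_force: 0.0
clock: 2.18
position: [0.2509, 0.3551, 0.2196]
ee_rot: [0.0, 0.967, 0.253, -0.0]
contact_force: [1.7, 0.0, 0.3]
width: 0.0849
gripper_force: 0.0
clock: 2.6
position: [0.3221, 0.1659, 0.22]
ee_rot: [-0.0, 0.967, 0.253, 0.0]
contact_force: [0.1, -0.3, -0.5]
width: 0.0851
gripper_force: 0.0
clock: 3.02
position: [0.3934, -0.0236, 0.22]
ee_rot: [-0.0, 0.968, 0.252, 0.0]
contact_force: [1.2, 1.4, -0.2]
width: 0.0848
gripper_force: 0.0
clock: 3.43
position: [0.4364, -0.137, 0.2193]
ee_rot: [-0.0, 0.968, 0.251, -0.0]
contact_force: [0.1, 0.7, -0.3]
width: 0.0852
gripper_force: 0.0
3.4333 [ 0.4364 -0.137   0.2193] [ 0.485 -0.874 -0.001] cam [ 0.508 -0.097  0.374] look [-0.28  -0.152 -0.948] hand_eye t [ 0.082 -0.001 -0.154]
```

```bash

python3 steer.py '-.0075 .04 0 0;-.0075 .04 0 0;0 0 0 0;0 0 0 0' |head -2; python3 w.py w2
python3 steer.py '-.0075 .048 0 0;-.0075 .048 0 0;0 .01 0 0;0 0 0 0' |head -2; python3 w.py w3
python3 -c "
import cv2,numpy as np
a=[cv2.resize(cv2.imread(f'pics/{n}.png'),(400,300)) for n in('w2','w3')];cv2.imwrite('pics/w23.png',np.hstack(a))"
```

```text
clock: 3.82
position: [0.462, -0.2121, 0.2195]
3.8167 [ 0.462  -0.2121  0.2195] [ 0.487 -0.873 -0.001] cam [ 0.533 -0.172  0.374] look [-0.279 -0.153 -0.948] hand_eye t [ 0.082 -0.001 -0.154]
clock: 4.2
position: [0.4965, -0.2997, 0.2195]
4.2 [ 0.4965 -0.2997  0.2195] [ 0.487 -0.873 -0.   ] cam [ 0.567 -0.259  0.374] look [-0.279 -0.153 -0.948] hand_eye t [ 0.082 -0.001 -0.154]
```

View pics/w23.png

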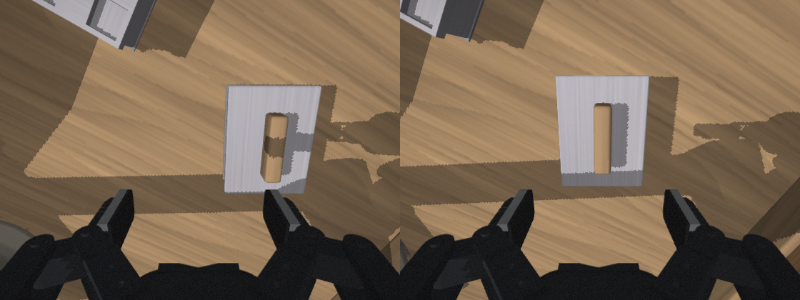

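The wrist pictures show the lid quad (w3: about x 558–648, y 76–186 in the half picture) with the handle along the image's vertical at (602,138). Next I triangulate the handle and lid from w2 and w3.

```bash
cat > hw.py <<'E'
from h import *
R=[]
for n,(x,y,w,h) in [("w2",(300,100,170,180)),("w3",(205,90,165,180))]:
    d=np.load(n+'.npz');c=cv2.cvtColor(d['img'],cv2.COLOR_RGB2HSV)[y:y+h,x:x+w]
    g=((c[...,1]<60)&(c[...,2]>60)).astype(np.uint8)
    L=max(cv2.findContours(g,cv2.RETR_EXTERNAL,cv2.CHAIN_APPROX_NONE)[0],key=cv2.contourArea)
    hull=np.zeros_like(g);cv2.drawContours(hull,[cv2.convexHull(L)],-1,1,-1);hull=cv2.erode(hull,np.ones((7,7)))
    m=cv2.morphologyEx(((c[...,1]>75)&(hull>0)).astype(np.uint8),cv2.MORPH_OPEN,np.ones((3,3)))
    H=max(cv2.findContours(m,cv2.RETR_EXTERNAL,cv2.CHAIN_APPROX_NONE)[0],key=cv2.contourArea)
    q=cv2.approxPolyN(cv2.convexHull(H),4,ensure_convex=True).reshape(4,2)+[x,y]
    q=q[np.argsort(q[:,1])];top=q[:2][np.argsort(q[:2,0])];bot=q[2:][np.argsort(q[2:,0])];q=np.vstack([top,bot]).astype(float)
    print(n,q.tolist());R.append((d['K'],d['T'],q));tool=d['tool']
P=[]
for i in range(4):
    X,e=tri(ray(*R[0][:2],R[0][2][i]),ray(*R[1][:2],R[1][2][i]));P.append(X);print(X.round(4),round(e,4))
P1=np.array([plane(R[1][0],R[1][1],p,.104) for p in R[1][2]]);print('w3 on z=.104',P1.round(4).tolist(),P1.mean(0).round(4))
a=P1[:2].mean(0)-P1[2:].mean(0);print('yaw',np.arctan2(a[1],a[0]),'len',np.linalg.norm(a))
print('tool-frame delta to handle',(tool[:3,:3].T@(P1.mean(0)-tool[:3,3])).round(4))
E
python3 hw.py
```

```text
w2 [[372.0, 159.0], [404.0, 159.0], [363.0, 254.0], [392.0, 254.0]]
w3 [[272.0, 145.0], [295.0, 145.0], [272.0, 243.0], [295.0, 243.0]]
[ 0.5274 -0.2748  0.0777] 0.0003
[ 0.5408 -0.2902  0.1026] 0.0003
[ 0.4413 -0.3222  0.0794] 0.0
[ 0.4604 -0.3371  0.0983] 0.0004
w3 on z=.104 [[0.5312, -0.2733, 0.104], [0.5406, -0.2902, 0.104], [0.4518, -0.317, 0.104], [0.4622, -0.3357, 0.104]] [ 0.4964 -0.304   0.104 ]
yaw 0.5141435578195536 len 0.09064592662310811
tool-frame delta to handle [-0.0022  0.0038  0.1155]
```

The handle top is at 98–103 mm, its centre is (0.4964,-0.304) and its yaw 0.514, in agreement with the lid estimate. I'll descend to TCP z = 0.102, close, and lift a little.

```bash

python3 steer.py '-.002 .004 .03 0;0 0 .03 0;0 0 .03 0;0 0 .02 0;0 0 .0075 0'
python3 steer.py '0 0 0 0;0 0 0 0;0 0 0 0;0 0 0 0;0 0 0 0' 0 70
python3 steer.py '0 0 0 0;0 0 0 0;0 0 0 0;0 0 0 0;0 0 0 0'
```

```text
clock: 4.67
position: [0.493, -0.299, 0.0995]
ee_rot: [-0.003, 0.968, 0.253, -0.002]
contact_force: [0.1, 1.2, -0.4]
width: 0.0848
gripper_force: 0.0
clock: 5.08
position: [0.4967, -0.3041, 0.1039]
ee_rot: [0.001, 0.968, 0.252, 0.001]
contact_force: [0.2, -0.1, -0.3]
width: 0.0249
gripper_force: 0.0
clock: 5.5
position: [0.4959, -0.3038, 0.1023]
ee_rot: [-0.0, 0.968, 0.252, 0.0]
contact_force: [-0.2, 0.1, -0.0]
width: -0.0002
gripper_force: 0.0
```

The gripper closed fully with no grip, so I need to look.

```bash
python3 w.py w4; python3 - <<'E'
from rig import manip
import cv2,numpy as np
o=[cv2.resize(cv2.imread('pics/w4.png'),(400,300))]
d=manip.get_image('side');np.savez('side1.npz',**d)
o.append(cv2.resize(d['img'][210:360,190:390,::-1],(400,300)))
cv2.imwrite('pics/miss.png',np.hstack(o))
E
```

```text
5.5 [ 0.4959 -0.3038  0.1023] [ 0.487 -0.873 -0.   ] cam [ 0.567 -0.263  0.257] look [-0.279 -0.153 -0.948] hand_eye t [ 0.082 -0.001 -0.154]
```

View pics/miss.png

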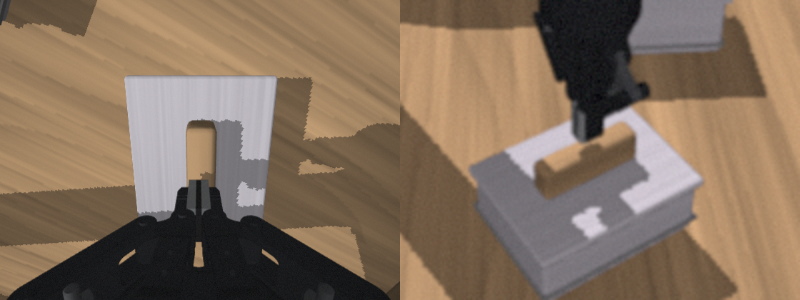

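```bash
python3 - <<'E'
from h import *
w=np.load('w4.npz');s=np.load('side1.npz')
for ps,pw in [((283.5,279),(280,252))]:
    X,e=tri(ray(s['camera_matrix'],s['T'],ps),ray(w['K'],w['T'],pw));print(X.round(4),e,'tool',(w['tool'][:3,:3].T@(X-w['tool'][:3,3])).round(4))
# exp pixel of TCP & tip in both
for a in (0,.003,.022):
    p=w['tool']@[0,0,a,1]
    for n,K,T in(('side',s['camera_matrix'],s['T']),('wrist',w['K'],w['T'])):
        c=np.linalg.inv(T)@p;u=K@c[:3];print(a,n,(u[:2]/u[2]).round(1))
# handle visible now: dark silhouettes
E
```

```text
[ 0.4985 -0.3015  0.1056] 0.000977808439098254 tool [ 0.0034 -0.0007 -0.0032]
0 side [282.5 281.8]
0 wrist [279.9 256. ]
0.003 side [282.5 283.1]
0.003 wrist [279.9 253.4]
0.022 side [282.3 291.2]
0.022 wrist [279.7 238.8]
```

The shut tips measure at z about 0.105, level with the TCP and just above the handle top. The fingers are effectively about 22 mm shorter than stated. I trust the measurement: open, go 21 mm lower, close again.

```bash

python3 steer.py '0 0 0 0;0 0 0 0;0 0 0 0;0 0 0 0;0 0 0 0' .085|tail -2
python3 steer.py '0 0 0 0;0 0 .005 0;0 0 .008 0;0 0 .008 0;0 0 0 0'
python3 steer.py '0 0 0 0;0 0 0 0;0 0 0 0;0 0 0 0;0 0 0 0' 0 70
python3 steer.py '0 0 0 0;0 0 0 0;0 0 0 0;0 0 0 0;0 0 0 0'
```

```text
width: 0.0607
gripper_force: 0.0
clock: 6.43
position: [0.4945, -0.3026, 0.079]
ee_rot: [-0.002, 0.968, 0.252, -0.001]
contact_force: [-0.5, 0.8, -0.6]
width: 0.085
gripper_force: 0.0
clock: 6.85
position: [0.4961, -0.3039, 0.0817]
ee_rot: [0.0, 0.968, 0.252, 0.0]
contact_force: [-0.2, 0.1, 1.9]
width: 0.025
gripper_force: 1.4
clock: 7.27
position: [0.4966, -0.3045, 0.082]
ee_rot: [0.001, 0.968, 0.252, 0.001]
contact_force: [1.4, -2.2, 4.0]
width: 0.0197
gripper_force: 71.1
```

Gripped at 19.7 mm with 71 N. Lifting.

```bash

python3 steer.py '0 0 -.01 0;0 0 -.02 0;0 0 -.03 0;0 0 -.03 0;0 0 -.03 0'
python3 steer.py '0 0 -.02 0;0 0 -.01 0;0 0 0 0;0 0 0 0'; python3 w.py w5
python3 - <<'E'
from rig import manip
import cv2,numpy as np
o=[cv2.resize(cv2.imread('pics/w5.png'),(400,300))]
d=manip.get_image('side');np.savez('side2.npz',**d)
o.append(cv2.resize(d['img'][:,:,::-1],(400,300)))
cv2.imwrite('pics/lift.png',np.hstack(o))
E
```

```text
clock: 7.68
position: [0.4942, -0.3019, 0.2011]
ee_rot: [-0.003, 0.968, 0.252, -0.002]
contact_force: [1.2, -0.4, -5.3]
width: 0.0198
gripper_force: 70.1
clock: 8.02
position: [0.4951, -0.3028, 0.2302]
ee_rot: [-0.001, 0.968, 0.252, -0.001]
contact_force: [-1.0, -0.3, -5.1]
width: 0.0196
gripper_force: 70.1
8.0167 [ 0.4951 -0.3028  0.2302] [ 0.487 -0.873 -0.003] cam [ 0.566 -0.263  0.385] look [-0.281 -0.152 -0.948] hand_eye t [ 0.082 -0.001 -0.154]
```

View pics/lift.png

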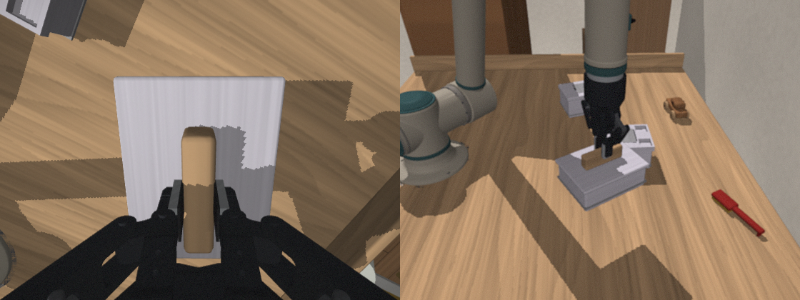

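Held level and centred. Next I turn it by 0.503 and carry it over the recessed box, with the feet about 60 mm above its lid.

```bash

python3 steer.py '0 0 0 .08;0 0 0 .12;0 0 0 .12;0 0 0 .12;0 0 0 .063' |tail -2
python3 steer.py '0 0 0 0;.006 -.018 0 0;.011 -.034 0 0;.011 -.034 0 0;.011 -.034 0 0'|tail -2
python3 steer.py '.011 -.034 0 0;.011 -.034 0 0;.011 -.034 0 0;.01 -.03 0 0;.006 -.02 0 0'
python3 steer.py '.004 -.0123 0 0;0 0 0 0;0 0 0 0;0 0 0 0'; python3 w.py w6
python3 - <<'E'
from rig import manip
import cv2,numpy as np
o=[]
for n in('scene','side'):
    d=manip.get_image(n);np.savez(n+'3.npz',**d);c=d['img'][120:300,180:420] if n=='scene' else d['img'][80:260,200:440]
    o.append(cv2.resize(c[:,:,::-1],(400,300)))
cv2.imwrite('pics/over.png',np.hstack(o))
E
```

```text
width: 0.0197
gripper_force: 70.1
width: 0.02
gripper_force: 70.1
clock: 9.37
position: [0.5823, -0.0276, 0.2299]
ee_rot: [-0.001, 1.0, 0.005, -0.001]
contact_force: [0.0, -0.3, -4.1]
width: 0.02
gripper_force: 70.1
clock: 9.7
position: [0.5857, -0.0202, 0.2308]
ee_rot: [0.001, 1.0, 0.003, -0.001]
contact_force: [-0.2, -0.4, -4.2]
width: 0.0198
gripper_force: 70.1
9.7 [ 0.5857 -0.0202  0.2308] [ 0.006 -1.     0.001] cam [ 0.667 -0.019  0.385] look [-0.32  -0.001 -0.947] hand_eye t [ 0.081 -0.001 -0.154]
```

View pics/over.png

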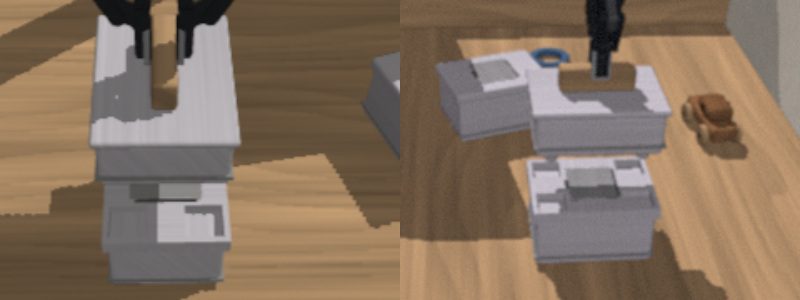

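The box hangs over the target with matching orientation. In the scene view its front lid corners are at about (235,208) and (324,207). In the side view its lid corners are at about (361,149), (279,153), (277,122) and (351,120). I check these against the lid plane.

```bash
python3 - <<'E'
from h import *
s=np.load('side3.npz');c=np.load('scene3.npz')
S=[s['camera_matrix'],s['T']];C=[c['camera_matrix'],c['T']]
print('tri xmax,ymin corner',tri(ray(*C,(235.2,208.2)),ray(*S,(360.8,149))), 'expect',.5857+.079,-.0202-.06)
Q=np.array([plane(*S,p,.222) for p in [(360.8,149),(278.6,153.2),(276.8,122),(351.2,120.2)]]);print(Q.round(3).tolist(),Q.mean(0))
F=np.array([plane(*C,p,.222) for p in [(235.2,208.2),(324,207)]]);print(F.round(3).tolist(),'front edge centre expects .665,-.020')
E
```

```text
tri xmax,ymin corner (array([ 0.66117416, -0.07766952,  0.21548751]), np.float64(0.0006833752209009893)) expect 0.6647 -0.0802
[[0.658, -0.088, 0.222], [0.503, -0.096, 0.222], [0.508, 0.029, 0.222], [0.663, 0.031, 0.222]] [ 0.5830363  -0.03088337  0.222     ]
[[0.668, -0.077, 0.222], [0.667, 0.038, 0.222]] front edge centre expects .665,-.020
```

Alignment holds within a couple of mm. I'll lower it with slow last rows.

```bash

python3 steer.py '.001 0 .01 0;0 0 .015 0;0 0 .012 0;0 0 .008 0;0 0 .005 0'|sed -n 2,4p
python3 steer.py '0 0 .004 0;0 0 .004 0;0 0 .004 0;0 0 .003 0;0 0 0 0'|sed -n 1,4p
python3 steer.py '0 0 .002 0;0 0 .002 0;0 0 .002 0;0 0 0 0;0 0 0 0'|sed -n 1,4p
```

```text
position: [0.5864, -0.0193, 0.1797]
ee_rot: [-0.0, 1.0, 0.003, -0.001]
contact_force: [0.0, 0.2, -2.5]
clock: 10.68
position: [0.587, -0.0188, 0.1659]
ee_rot: [-0.0, 1.0, 0.003, -0.0]
contact_force: [-0.5, 0.9, -4.0]
clock: 11.1
position: [0.5872, -0.0189, 0.1603]
ee_rot: [-0.0, 1.0, 0.003, -0.0]
contact_force: [0.2, 0.3, -5.1]
```

Feet are below lid level with no contact, so they are inside the recesses. Last few mm.

```bash

python3 steer.py '0 0 .001 0;0 0 .001 0;0 0 .0005 0;0 0 0 0;0 0 0 0'|sed -n 2,4p
python3 steer.py '0 0 .0005 0;0 0 .0005 0;0 0 0 0;0 0 0 0'|sed -n 2,4p
```

```text
position: [0.5874, -0.0189, 0.1581]
ee_rot: [0.0, 1.0, 0.003, 0.0]
contact_force: [0.2, 0.1, -2.6]
position: [0.5874, -0.0192, 0.1579]
ee_rot: [0.0, 1.0, 0.003, 0.001]
contact_force: [-3.2, -2.4, 4.2]
```

Seated at TCP 0.158, so the origin is at 0.076, and the load has transferred. Release and rise.

```bash

python3 steer.py '0 0 0 0;0 0 0 0;0 0 0 0;0 0 0 0;0 0 0 0' .085
python3 steer.py '0 0 0 0;0 0 0 0;0 0 -.01 0;0 0 -.02 0;0 0 -.03 0'|tail -2
python3 steer.py '0 0 -.04 0;0 0 -.04 0;-.04 0 0 0;-.04 0 0 0;-.04 0 0 0'|sed -n 1,4p
python3 steer.py '-.04 0 0 0;-.04 0 0 0;0 0 0 0;0 0 0 0'|sed -n 1,4p
python3 - <<'E'
from rig import manip
import cv2,numpy as np
o=[]
for n in('scene','side'):
    d=manip.get_image(n);np.savez(n+'4.npz',**d);c=d['img'][120:300,180:420] if n=='scene' else d['img'][80:260,200:440]
    o.append(cv2.resize(c[:,:,::-1],(400,300)))
cv2.imwrite('pics/end.png',np.hstack(o))
E
```

```text
clock: 12.27
position: [0.5874, -0.0188, 0.1567]
ee_rot: [-0.0, 1.0, 0.003, 0.0]
contact_force: [0.3, -0.4, 0.1]
width: 0.0788
gripper_force: 0.0
width: 0.085
gripper_force: 0.0
clock: 13.1
position: [0.4668, -0.0197, 0.2984]
ee_rot: [0.0, 1.0, 0.003, 0.001]
contact_force: [-1.2, -0.8, 0.3]
clock: 13.43
position: [0.3857, -0.0199, 0.2983]
ee_rot: [0.0, 1.0, 0.003, 0.002]
contact_force: [1.6, 0.2, -0.3]
```

View pics/end.png

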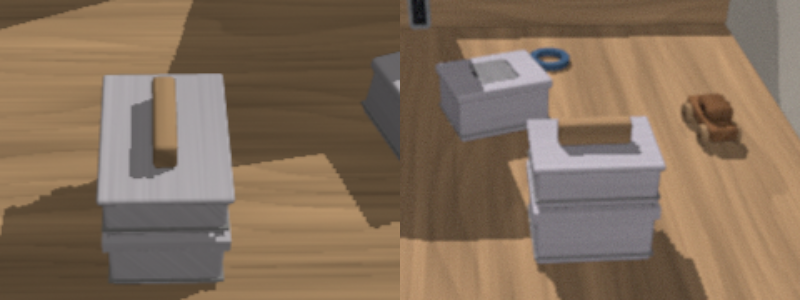

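Both views show the footed box seated flat and aligned on the recessed box (side view lid about (279–361, 152–180)). The smooth box hasn't moved and the robot is clear.

```bash
python3 -c "
from rig import manip
print(manip.sign_off())"
```

```text
the job is handed in; nothing more can be done
None
```

The footed box is stacked on the recessed box with its feet in the four recesses, lined up and let go; the smooth-lidded box was left where it was. I handed the job in at about 13.5 s of the 40 s allowed, and sign-off returned no verdict.

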